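# Charge a grinding jar with two grinding balls and close it

## Robot

A 6-joint arm with a two-finger parallel gripper is mounted at the origin on a cart in front of the work surface, level with it; the furniture and walls round the work are solid. World frame = base frame: x ahead of the robot, y to its left, z up, the work surface at z = 0. Lengths are in mm, angles in rad, forces in N, time in s.
With the tool pointing down it reaches from about 275 to 750 mm from the base axis. Payload 10.2 kg.
Tool frame: the origin (TCP) lies on the front face of the gripper's body, between the roots of the fingers; the fingertips stand 73 mm ahead of it and the grasp point (between the pads) lies 54 mm ahead of it; z points along the fingers, y is the line along which they close (so a half turn about z gives the same grasp; the last joint's range is limited). The gripper opens to 85 mm and grips with 20 to 120 N. Pads are 22 mm wide; open, the fingers measure 114 mm over their backs; the gripper's body (76 mm by 85 mm) begins 54 mm behind the grasp point. The pads swing forward as they close: fully open they stand 13 mm farther back than shut.
Start: joints at [-1.371, 0.313, 1.498, -0, 1.331, -0.223], TCP at [215.404, -478.783, 303.894] pointing down, gripper open.
Joint ranges: [-2.94, 2.94], [-0.97, 2.17], [0.19, 2.56], [-1.23, 4.37], [0.02, 3.11], [-2.88, 2.88]. Speed limits (rad/s): [2.39, 2.39, 3.01, 3.14, 3.14, 3.14].

## Interface

Orientations are given as a unit quaternion [w, x, y, z].
In Python, from rig import * gives the robot as it stands.
- The arm moves only by the tool step_arm, never from a script. Its argument "plan" is a list of rows, each an object with "offset": the shift along the tool's x, y, z in cm, a list of three; "rot": the turn, a rotation vector about the tool's x, y, z in degrees, a list of three; "gripper": the finger opening in cm, from 0 to 8.54. In form: [{"offset": [x, y, z], "rot": [wx, wy, wz], "gripper": gripper}, ...]. A call has 1 to 12 rows; each row is the pose to reach, as a shift and turn from the pose commanded when the call began, along the tool's axes at that moment; what a row does not reach only later rows make up. A row lasts 1/10 s, in which the tool goes at most 50 mm and 8.59 degrees, less where a joint would pass 70% of its speed; a pose out of reach is approached as far as the arm can. A call with a gripper value outside its range is refused whole. The fingers move at their own pace and stop on an object; "squeeze" is the grip in N (left out, the last holds). Time passes only in rows, so rows that repeat a pose let the fingers close. It gives the time, the measured TCP pose, the force, the opening and the grip force at its end, in the units of the state.
- sense(): the state, without advancing time (a new reading comes with each control period).
- capture(name): name is "scene" or "top" or "wrist"; returns a dict with "color" (420x560x3 uint8, red, green, blue), "depth" (420x560 float32, mm along the optical axis (not along the pixel's ray), 0 where there is no reading), "vertical_fov" (degrees; the focal length in pixels is half the picture's height over the tangent of half this angle, whatever the lens; pixels are square), "cx", "cy" (the principal point, pixels), "rvec" (rotation vector, rad) and "tvec" (3), from world to camera coordinates, as OpenCV has them; the wrist camera has in their place "mount" (4x4, takes a point from camera to tool coordinates, whose origin is the TCP and whose axes are the flange's). Camera axes: x right, y down, z forward; pixel columns grow to the right and rows downward; lengths in mm; the calibration is good to about 2 mm. The wrist camera is an equidistant fisheye: a pixel r from the principal point sees the ray r / f radians off the axis. A picture is of the moment at which its call begins: read the wrist's pose just before it.
- finish_job(): hands the job in; it is judged then, once.
The state is a dict: "time_s": time; "joints": joint angles; "dq": joint speeds; "tau": joint torques, N m; "eef_pos": TCP position; "ee_rot": TCP orientation; "force": force on the tool from outside, world axes, zero at the start; "wrist_torque": the same for the moment, N m; "grip_width": opening from 0.0 (shut) to 1.0 (fully open); "grip_force": force on a finger pad.
Only numpy, scipy, OpenCV 4.12 (cv2) and the standard library are available. Lean on these libraries where they do the work, as an engineer would, in place of code of your own. Each camera call takes 0.05 s, during which the arm holds its last target. There are 200 camera calls.

## Task

Load the ceramic grinding jar for the mill: pick the two dark grey balls off the blue stand and lower each one gently to the floor of the jar, without dropping it, so that the brittle ceramic is not knocked. Then set the lid squarely on the jar, plug down inside the rim, without dropping or ramming it. Leave the white ball on the stand and the tally counter and red pen where they are.

Things in the scene. Friction and masses are not known exactly. Their poses are not given: they have to be found in the camera images.
- jar: white ceramic grinding jar with two dark steel hoops, open at the top, round and upright, heavy and fixed to the worktop. Outside diameter 170 mm (175 over the hoops), inside diameter 156 mm, 68 mm high; flat inner floor 10 mm above its underside, so 58 mm deep inside. Origin: centre of its underside, on the worktop; z up
- lid: loose round lid of the jar, 220 g, lying on the worktop plug down: a dark rubber plug of diameter 146 mm and 7 mm thick below, over it an aluminium flange of diameter 170 mm and 10 mm thick, and in the middle a black upright round knob of diameter 24 mm from 17 to 51 mm above the origin. Origin: centre of the plug's underside; z up towards the knob. On the jar the flange rests on the rim and the origin is 61 mm above the jar's origin. It may lie left of the jar or right of it
- stand: blue bar 230 x 36 x 26 mm, fixed to the worktop, with three round seats of 25 mm in a row along its length, 75 mm apart (the middle one at its centre), one ball in each; the balls are wider than the bar, so fingers closing across it can pass down beside it. Origin: centre of its underside; x along its length, z up
- ball_1: dark grey silicon-nitride grinding ball, diameter 42 mm, about 125 g, on the stand; origin: its centre, 43 mm above the worktop while it sits in a seat. Its axes mean nothing. It rolls if let go on a flat surface with any push. In the jar its centre is 31 mm above the jar's origin
- ball_2: the other dark grey ball, just like ball_1
- white_ball: white ceramic ball, diameter 42 mm, about 150 g, in one of the three seats of the stand; it stays there. Which seat holds which ball changes. Origin: its centre
- tally_counter: small pale hand tally counter, 54 x 73 x 25 mm, lying loose behind the work; leave it. Origin: centre of its underside
- pen: red pen, 12 x 145 x 9 mm, lying loose at the front; leave it. Origin: centre of its underside
There are look-alikes about, which are no part of the job. What is shaped like the ball_2 but pink or yellow is not meant.

How it is judged (in metres and radians):
On the way:
1. both dark grey balls lie released on the jar's floor (horizontal distance between each of ball_1, ball_2 and jar below 0.062 m and z of ball_1 in the frame of jar between 0.024 and 0.038 m and z of ball_2 in the frame of jar between 0.024 and 0.038 m and contact force between each of ball_1, ball_2 and the fingers below 0.1 N), for 0.2 s.
At the end, for the whole second after the job is handed in: Both dark grey balls rest on the jar's floor (centres 24 to 38 mm above its underside, within 62 mm of its axis); the released lid sits still on the rim, within 8 mm of the jar's axis, origin 58.5 to 63.5 mm above the jar's, tilt under 0.04 rad; the white ball is still in its seat (horizontal distance between each of ball_1, ball_2 and jar below 0.062 m and z of ball_1 in the frame of jar between 0.024 and 0.038 m and z of ball_2 in the frame of jar between 0.024 and 0.038 m and horizontal distance between lid and jar below 0.008 m and z of lid in the frame of jar between 0.0585 and 0.0635 m and angle between the z axis of lid and the z axis of jar, either way round below 0.04 rad and contact force between lid and the fingers below 0.1 N and linear speed of lid below 0.02 m/s and linear speed of each of ball_1, ball_2 below 0.05 m/s and horizontal distance between white_ball and stand below 0.09 m and z of white_ball in the frame of stand above 0.036 m); the robot touches nothing.
It fails at once if a grinding ball moves faster than 0.35 m/s inside the jar (a drop of 1 cm or more) ((horizontal distance between ball_1 and jar below 0.075 m and z of ball_1 in the frame of jar below 0.068 m and linear speed of ball_1 above 0.35 m/s) or (horizontal distance between ball_2 and jar below 0.075 m and z of ball_2 in the frame of jar below 0.068 m and linear speed of ball_2 above 0.35 m/s)).
It fails at once if the lid moves faster than 0.45 m/s close over the jar (less than 25 mm above its seat): dropped on (horizontal distance between lid and jar below 0.03 m and z of lid in the frame of jar below 0.086 m and linear speed of lid above 0.45 m/s).
It fails at once if a grinding ball is pressed on the jar or the other ball with over 40 N, or the lid rammed on the jar or a ball with over 60 N (contact force between any of ball_1, ball_2 and jar above 40 N or contact force between ball_1 and ball_2 above 40 N or contact force between lid and jar above 60 N or contact force between lid and ball_1 above 60 N or contact force between lid and ball_2 above 60 N).
It fails at once if the white ball leaves its seat (moves more than 10 mm) (distance of white_ball from where it was at the start of the episode above 0.01 m).
It fails at once if the tally counter or the pen is pushed more than 20 mm (distance of any of tally_counter, pen from where it was at the start of the episode above 0.02 m).
It also fails if it takes over 72 s, if anything falls off the work surface, if the arm or the gripper's body presses on something with over 40 N, if the wrist force passes 120 N, or if a joint passes its speed limit or range.

## Working session

There is one attempt and no reset: what is moved stays moved. The work goes in short steps, Python scripts to look and compute and a tool call to move; the robot and the scene stay as the last step left them, time stands still between calls to the robot, and variables do not carry over. Pictures are saved under pics/ and viewed, at most 10 in all, crops included, and the job is handed in when it is done.

Besides the shell and the picture viewer there is one more tool, called after "Emit:" as a command line: name --argument value ..., lists and objects as JSON in quotes. step_arm: Moves the arm, as the interface text tells. Its arguments: {"type":"object","properties":{"plan":{"type":"array"},"squeeze":{"type":"number"}},"required":["plan"]}

```bash
mkdir -p pics; cat > h.py <<'E'
from rig import *
import numpy as np, cv2
from scipy.spatial.transform import Rotation as R
def save(n,im): cv2.imwrite(f'pics/{n}.png',cv2.cvtColor(im,cv2.COLOR_RGB2BGR))
def f_of(c): return 210/np.tan(np.radians(c['vertical_fov'])/2)
def ray(c,u,v):
    f=f_of(c); Rm=R.from_rotvec(np.ravel(c['rvec'])).as_matrix(); t=np.ravel(c['tvec'])
    d=Rm.T@np.array([(u-c['cx'])/f,(v-c['cy'])/f,1]); return -Rm.T@t,d
def onplane(c,u,v,z):
    o,d=ray(c,u,v); return o+d*(z-o[2])/d[2]
def world(c):  # per pixel points
    f=f_of(c); v,u=np.mgrid[:420,:560]; Z=c['depth'].astype(float)
    P=np.stack([(u-c['cx'])/f*Z,(v-c['cy'])/f*Z,Z],-1)
    Rm=R.from_rotvec(np.ravel(c['rvec'])).as_matrix(); return (P-np.ravel(c['tvec']))@Rm
E
python3 - <<'E'
from h import *
print(sense())
for n in('top','scene'):
    c=capture(n); save(n,c['color']); print(n,c['vertical_fov'],c['cx'],c['cy'],c['rvec'],c['tvec'],ray(c,280,210))
    np.savez(n,**c)
a=[cv2.imread(f'pics/{n}.png') for n in('top','scene')]
cv2.imwrite('pics/both.png',cv2.resize(np.vstack(a),None,fx=.71,fy=.71))
E
```

```text
{'time_s': 0.0, 'joints': array([-1.37140316e+00,  3.13454334e-01,  1.49847288e+00, -2.66595631e-05,
        1.33100591e+00, -2.23422823e-01]), 'dq': array([ 0.0009067 , -0.00100685,  0.00038334,  0.00028352, -0.00061447,
       -0.00102889]), 'tau': array([-5.87933046e-04, -4.12262821e+01, -2.59741312e+01, -2.52825512e-04,
        4.12146954e-03,  9.47549154e-06]), 'eef_pos': array([ 215.3606863 , -478.59992643,  303.31932409]), 'ee_rot': array([-6.70341337e-04,  9.77735549e-01,  2.09839811e-01, -4.89277189e-06]), 'force': array([0.81947788, 0.14416795, 0.72111658]), 'wrist_torque': array([-0.01703177, -0.04427326, -0.04497569]), 'grip_force': 0.0, 'grip_width': 1.0001382903845006}
top 52.09980497287051 274.1618851428518 209.5804528112633 [ 2.13571128 -2.15519198  0.15063819] [-65.34898368 552.5960841  972.69536987] (array([ 407.25800434,  -72.99913159, 1041.43230653]), array([ 0.14188237, -0.0109761 , -0.98991643]))
scene 53.86645099491579 276.0500710111138 215.3045129763425 [ 1.96848876 -0.67735283  0.40549337] [-466.36158054  160.37366789  860.31463214] (array([ -52.47951473, -828.2915171 ,  542.70909949]), array([ 0.55371515,  0.69708124, -0.45577768]))
```

View pics/top.png

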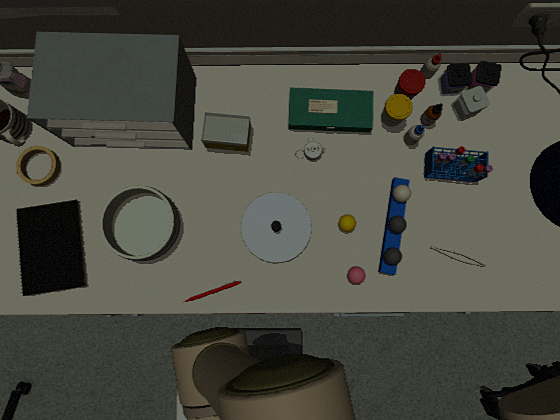

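View pics/scene.png

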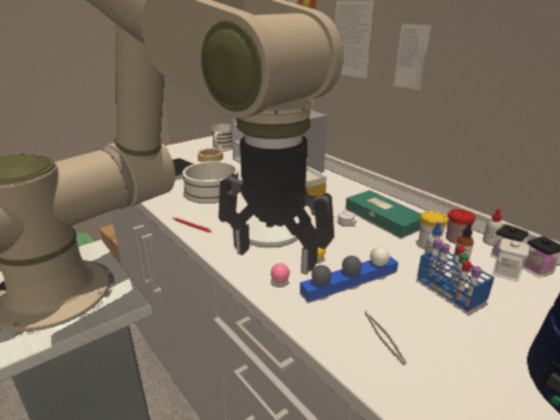

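The top view shows:
- The jar is at (140,224) and the lid at (276,227).
- The stand holds the white ball at (401,193) and dark grey balls at (397,224) and (393,256).
- The look-alikes are the yellow ball at (347,223) and the pink ball at (356,275). Neither is dark grey or on the stand, so neither is meant.

Next I'll measure positions and enlarge a crop to confirm the balls.

```bash
python3 - <<'E'
from h import *
c=dict(np.load('top.npz')); W=world(c); im=c['color']; hsv=cv2.cvtColor(im,cv2.COLOR_RGB2HSV)
save('crop',cv2.resize(im[160:300,320:460],None,fx=4,fy=4,interpolation=cv2.INTER_CUBIC))
def circ(roi,mask,z):
    x0,y0,x1,y1=roi; m=np.zeros(mask.shape,np.uint8); m[y0:y1,x0:x1]=mask[y0:y1,x0:x1]*255
    ct=max(cv2.findContours(m,cv2.RETR_EXTERNAL,cv2.CHAIN_APPROX_NONE)[0],key=cv2.contourArea)
    P=np.array([onplane(c,u,v,z)[:2] for u,v in cv2.convexHull(ct)[:,0]],np.float32); 
    A=np.c_[2*P,np.ones(len(P))]; s=np.linalg.lstsq(A,(P**2).sum(1),rcond=None)[0]
    return s[:2].round(1),np.sqrt(s[2]+s[:2]@s[:2]).round(1)
Z=W[...,2]; print('table z',np.median(Z[280:300,300:340]))
print('jar rim',circ((95,180,190,270),(Z>52),68),'z',np.percentile(Z[180:270,95:190],99))
print('lid flange',circ((235,185,318,270),(Z>9),17),Z[240,250])
print('knob',circ((260,210,295,245),(Z>35),51),Z[222:232,270:282].max())
for n,(u,v) in dict(white=(401,193),d1=(397,224),d2=(393,256),yel=(347,223),pink=(356,275)).items():
    zz=Z[v-9:v+10,u-9:u+10]; sub=Z.copy(); m=np.zeros(Z.shape,bool); yy,xx=np.mgrid[:420,:560]
    m[(abs(yy-v)<14)&(abs(xx-u)<14)]=True; h=43 if n[0] in'wd' else 21
    print(n,circ((u-13,v-13,u+14,v+14),(Z>h-3) ,h),'top z',np.percentile(zz,98).round(1))
b=((hsv[...,0]>105)&(hsv[...,0]<130)&(hsv[...,1]>150)); b[:,:370]=0;b[:,415:]=0
ct=max(cv2.findContours(b.astype(np.uint8),0,1)[0],key=cv2.contourArea)
P=np.array([onplane(c,u,v,26)[:2] for u,v in ct[:,0]],np.float32); print('stand',cv2.minAreaRect(P),cv2.boxPoints(cv2.minAreaRect(P)).round())
s=sense();print(R.from_quat(s['ee_rot'],scalar_first=True).as_matrix().round(3))
E
```

```text
table z 0.7206197215280065
jar rim (array([522.2, 240.5]), np.float64(86.6)) z 71.09076705602645
lid flange (array([514.2, -74.9]), np.float64(84.6)) 16.749361429019935
knob (array([513.7, -74.9]), np.float64(11.6)) 1041.4323065296708
white (array([ 588.9, -371.9]), np.float64(21.1)) top z 65.4
d1 (array([ 515.3, -357.7]), np.float64(21.3)) top z 64.5
d2 (array([ 441.5, -343.1]), np.float64(20.6)) top z 65.4
yel (array([ 521.7, -244.3]), np.float64(20.6)) top z 43.3
pink (array([ 398.4, -261.4]), np.float64(20.7)) top z 44.1
stand ((514.7927856445312, -353.1318054199219), (39.56344985961914, 229.948486328125), 78.88053131103516) [[ 398. -350.]
 [ 624. -395.]
 [ 631. -356.]
 [ 406. -312.]]
[[ 0.912  0.41  -0.   ]
 [ 0.41  -0.912  0.001]
 [ 0.    -0.001 -1.   ]]
```

View pics/crop.png

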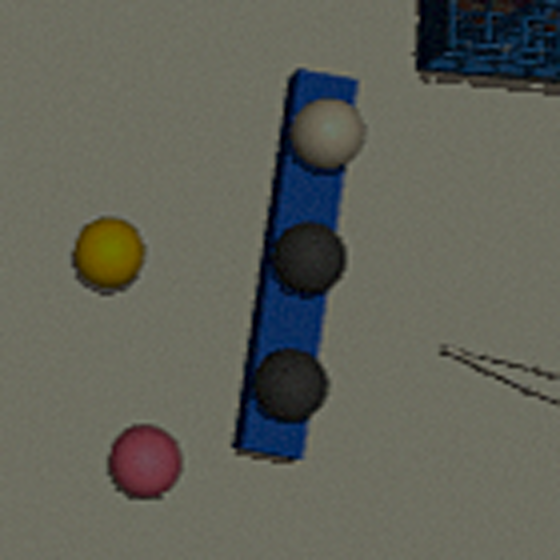

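The crop confirms it. The two dark grey balls are the lower and middle seats, at (290,385) and (310,258), and the white one is on top. The measured spacing (75 mm), heights and radii all match the description. I'm moving above the near dark ball.

Emit:
step_arm --plan '[{"offset": [2, -0.3, 0.8], "rot": [0, 0, 3], "gripper": 6.8}, {"offset": [5.5, -0.7, 2.2], "rot": [0, 0, 8], "gripper": 6.8}, {"offset": [9.5, -1.1, 3.8], "rot": [0, 0, 13], "gripper": 6.8}, {"offset": [13.5, -1.6, 5.4], "rot": [0, 0, 19], "gripper": 6.8}, {"offset": [17.5, -2.1, 7], "rot": [0, 0, 25], "gripper": 6.8}, {"offset": [21.5, -2.5, 8.6], "rot": [0, 0, 30], "gripper": 6.8}, {"offset": [24.5, -2.9, 9.8], "rot": [0, 0, 34], "gripper": 6.8}, {"offset": [26.2, -3.1, 10.4], "rot": [0, 0, 35.2], "gripper": 6.8}, {"offset": [26.2, -3.1, 10.4], "rot": [0, 0, 35.2], "gripper": 6.8}, {"offset": [26.2, -3.1, 10.4], "rot": [0, 0, 35.2], "gripper": 6.8}]'

```text
time_s: 1.1
eef_pos: [441.4, -343.1, 199.8]
ee_rot: [-0.0, 0.995, -0.095, -0.0]
force: [0.1, 0.5, 0.2]
grip_width: 0.797
grip_force: 0.0
```

```bash
cat >> h.py <<'E'
def pose():
    s=sense(); return R.from_quat(s['ee_rot'],scalar_first=True).as_matrix(),s['eef_pos'],s
def wproj(c,P,Rt,t):  # world pts -> wrist pixels
    M=np.asarray(c['mount']); p=(np.atleast_2d(P)-t)@Rt; q=(p-M[:3,3])@M[:3,:3]
    th=np.arctan2(np.hypot(q[:,0],q[:,1]),q[:,2]); ph=np.arctan2(q[:,1],q[:,0]); f=f_of(c)
    return np.c_[c['cx']+f*th*np.cos(ph),c['cy']+f*th*np.sin(ph)]
def wplane(c,uv,Rt,t,z):  # wrist pixels -> world on plane z
    M=np.asarray(c['mount']); a=np.atleast_2d(uv).astype(float)-[c['cx'],c['cy']]; r=np.hypot(*a.T); th=r/f_of(c)
    d=np.c_[a/np.maximum(r,1e-9)[:,None]*np.sin(th)[:,None],np.cos(th)]@M[:3,:3].T@Rt.T
    o=Rt@M[:3,3]+t; return o+d*((z-o[2])/d[:,2])[:,None]
def fit(P):
    P=P[:,:2]; s=np.linalg.lstsq(np.c_[2*P,np.ones(len(P))],(P**2).sum(1),rcond=None)[0]; return s[:2].round(1),np.sqrt(s[2]+s[:2]@s[:2]).round(1)
def go(x,y,z): # offset cm, tool axes, from now
    Rt,t,s=pose(); print('offset cm',(Rt.T@(np.array([x,y,z])-t)/10).round(2),'pos',t.round(1),'yaw',np.degrees(np.arctan2(Rt[1,0],Rt[0,0])).round(1),'tilt',Rt[:2,2].round(3),'w',s['grip_width'].round(3),'gf',round(float(s['grip_force']),1),'F',s['force'].round(1),'t',s['time_s'])
E
python3 - <<'E'
from h import *
go(441.5,-343.1,97)
Rt,t,s=pose(); c=capture('wrist'); im=c['color'].copy(); print(c['vertical_fov'],np.asarray(c['mount']).round(2).tolist())
for P in([441.5,-343.1,43],[515.2,-357.6,43]): 
    u,v=wproj(c,P,Rt,t)[0]; cv2.circle(im,(int(u),int(v)),3,(255,0,0),-1); print(u,v)
save('w1',im)
E
```

```text
Traceback (most recent call last):
  File "h.py", line 28, in go
    Rt,t,s=pose(); print('offset cm',(Rt.T@(np.array([x,y,z])-t)/10).round(2),'pos',t.round(1),'yaw',np.degrees(np.arctan2(Rt[1,0],Rt[0,0])).round(1),'tilt',Rt[:2,2].round(3),'w',s['grip_width'].round(3),'gf',round(float(s['grip_force']),1),'F',s['force'].round(1),'t',s['time_s'])
                                                                                                                                                                                   ^^^^^^^^^^^^^^^^^^^^^
AttributeError: 'float' object has no attribute 'round'
```

```bash
sed -i "s/s\['grip_width'\].round(3)/round(float(s['grip_width']),3)/" h.py
python3 - <<'E'
from h import *
go(441.5,-343.1,97)
Rt,t,s=pose(); c=capture('wrist'); im=c['color'].copy(); print(c['vertical_fov'],np.asarray(c['mount']).round(2).tolist())
for P in([441.5,-343.1,43],[515.2,-357.6,43]): 
    u,v=wproj(c,P,Rt,t)[0]; cv2.circle(im,(int(u),int(v)),3,(255,0,0),-1); print(u,v)
save('w1',im)
E
```

```text
offset cm [1.000e-02 0.000e+00 1.028e+01] pos [ 441.4 -343.1  199.8] yaw -10.9 tilt [-0.  0.] w 0.797 gf 0.0 F [0.1 0.5 0.2] t 1.1
65.70646984690485 [[-0.0, -0.95, -0.31, 79.7], [1.0, -0.0, -0.0, -1.16], [0.0, -0.31, 0.95, -70.06], [0.0, 0.0, 0.0, 1.0]]
282.5429405048289 214.13274029449553
283.0240362139859 110.81661957614722
```

View pics/w1.png

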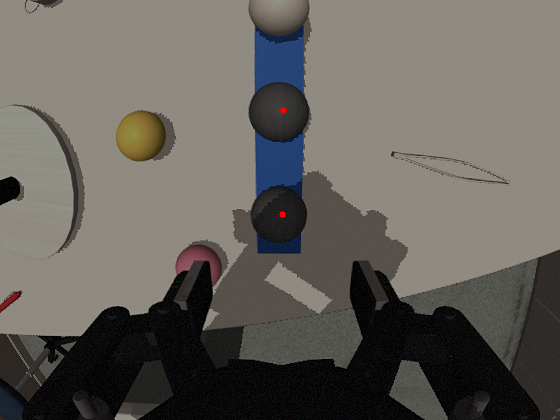

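The wrist view shows the near ball at (279,214), against a prediction of (282.5,214), so it's about 2 mm towards tool −y. I'll correct for that while descending, then close.

Emit:
step_arm --plan '[{"offset": [0, -0.2, 2], "rot": [0, 0, 0], "gripper": 6.8}, {"offset": [0, -0.2, 5], "rot": [0, 0, 0], "gripper": 6.8}, {"offset": [0, -0.2, 8], "rot": [0, 0, 0], "gripper": 6.8}, {"offset": [0, -0.2, 9.5], "rot": [0, 0, 0], "gripper": 6.8}, {"offset": [0, -0.2, 10.2], "rot": [0, 0, 0], "gripper": 6.8}, {"offset": [0, -0.2, 10.2], "rot": [0, 0, 0], "gripper": 6.8}, {"offset": [0, -0.2, 10.2], "rot": [0, 0, 0], "gripper": 3.5}, {"offset": [0, -0.2, 10.2], "rot": [0, 0, 0], "gripper": 3.5}, {"offset": [0, -0.2, 10.2], "rot": [0, 0, 0], "gripper": 3.5}, {"offset": [0, -0.2, 10.2], "rot": [0, 0, 0], "gripper": 3.5}, {"offset": [0, -0.2, 10.2], "rot": [0, 0, 0], "gripper": 3.5}, {"offset": [0, -0.2, 10.2], "rot": [0, 0, 0], "gripper": 3.5}]' --squeeze 30

```text
time_s: 2.35
eef_pos: [442.3, -341.5, 99.0]
ee_rot: [0.001, 0.995, -0.096, 0.001]
force: [-1.1, -0.2, 6.5]
grip_width: 0.47
grip_force: 29.8
```

Emit:
step_arm --plan '[{"offset": [0, 0, -0.5], "rot": [0, 0, 0], "gripper": 3.5}, {"offset": [0, 0, -1.5], "rot": [0, 0, 0], "gripper": 3.5}, {"offset": [0, 0, -3], "rot": [0, 0, 0], "gripper": 3.5}, {"offset": [0, 0, -5], "rot": [0, 0, 0], "gripper": 3.5}, {"offset": [0, 0, -8], "rot": [0, 0, 0], "gripper": 3.5}, {"offset": [0, 0, -11], "rot": [0, 0, 0], "gripper": 3.5}, {"offset": [0, 0, -12], "rot": [0, 0, 0], "gripper": 3.5}, {"offset": [0, 0, -12], "rot": [0, 0, 0], "gripper": 3.5}]'

```text
time_s: 3.15
eef_pos: [442.2, -341.2, 219.0]
ee_rot: [0.001, 0.995, -0.096, 0.001]
force: [0.2, -0.4, -1.0]
grip_width: 0.474
grip_force: 30.6
```

```bash
python3 - <<'E'
from h import *
go(522,240.5,220)
Rt,t,s=pose(); c=capture('wrist'); im=c['color']; save('w2',im)
u,v=wproj(c,t+Rt@[0,0,54],Rt,t)[0]; print('grasp pt px',u,v)
E
```

```text
offset cm [ -3.23 -58.62  -0.19] pos [ 442.2 -341.2  219. ] yaw -11.0 tilt [ 0.002 -0.002] w 0.474 gf 30.6 F [ 0.2 -0.4 -1. ] t 3.15
grasp pt px 283.5763875242008 290.1558243019337
```

View pics/w2.png

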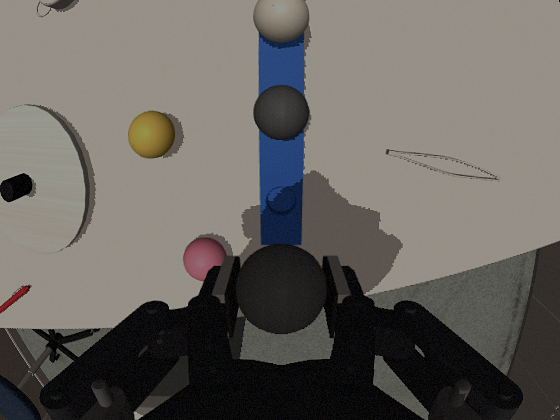

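The ball is held between the pads at (281,289), and its seat is empty. Now I'm carrying it over the jar.

Emit:
step_arm --plan '[{"offset": [0, -1, 0], "rot": [0, 0, 0], "gripper": 3.5}, {"offset": [-0.1, -3, 0], "rot": [0, 0, 0], "gripper": 3.5}, {"offset": [-0.3, -6, 0], "rot": [0, 0, 0], "gripper": 3.5}, {"offset": [-0.5, -10, 0], "rot": [0, 0, 0], "gripper": 3.5}, {"offset": [-0.7, -14, 0], "rot": [0, 0, 0], "gripper": 3.5}, {"offset": [-1, -18, 0], "rot": [0, 0, 0], "gripper": 3.5}, {"offset": [-1.2, -22, 0], "rot": [0, 0, 0], "gripper": 3.5}, {"offset": [-1.4, -26, 0], "rot": [0, 0, 0], "gripper": 3.5}, {"offset": [-1.6, -30, 0], "rot": [0, 0, 0], "gripper": 3.5}, {"offset": [-1.8, -34, 0], "rot": [0, 0, 0], "gripper": 3.5}, {"offset": [-2, -37, 0], "rot": [0, 0, 0], "gripper": 3.5}, {"offset": [-2.1, -39, 0], "rot": [0, 0, 0], "gripper": 3.5}]'

```text
time_s: 4.4
eef_pos: [494.5, 49.2, 217.1]
ee_rot: [-0.0, 0.996, -0.094, -0.001]
force: [-0.4, 0.1, -1.5]
grip_width: 0.473
grip_force: 30.6
```

Emit:
step_arm --plan '[{"offset": [0, -1, 0], "rot": [0, 0, 0], "gripper": 3.5}, {"offset": [-0.1, -3, 0], "rot": [0, 0, 0], "gripper": 3.5}, {"offset": [-0.3, -6, 0], "rot": [0, 0, 0], "gripper": 3.5}, {"offset": [-0.5, -10, 0], "rot": [0, 0, 0], "gripper": 3.5}, {"offset": [-0.7, -14, 0], "rot": [0, 0, 0], "gripper": 3.5}, {"offset": [-1, -17, 0], "rot": [0, 0, 0], "gripper": 3.5}, {"offset": [-1.1, -19, 0], "rot": [0, 0, 0], "gripper": 3.5}, {"offset": [-1.1, -19.6, 0], "rot": [0, 0, 0], "gripper": 3.5}, {"offset": [-1.1, -19.6, 0], "rot": [0, 0, 0], "gripper": 3.5}, {"offset": [-1.1, -19.6, 0], "rot": [0, 0, 0], "gripper": 3.5}]'

```text
time_s: 5.4
eef_pos: [522.0, 239.4, 217.6]
ee_rot: [0.0, 0.995, -0.096, -0.0]
force: [-0.5, -1.0, -1.4]
grip_width: 0.468
grip_force: 30.6
```

```bash
python3 - <<'E'
from h import *
go(522,240.5,219)
Rt,t,s=pose(); c=capture('wrist'); im=c['color'].copy(); 
a=np.linspace(0,6.283,60)
for r,col in((78,(255,0,0)),(85,(0,255,0))):
    for u,v in wproj(c,np.c_[522.2+r*np.cos(a),240.5+r*np.sin(a),0*a+68],Rt,t): cv2.circle(im,(int(round(u)),int(round(v))),1,col,-1)
save('w3',im); np.savez('w3',Rt=Rt,t=t,**c)
E
```

```text
offset cm [-0.02 -0.11 -0.14] pos [522.  239.4 217.6] yaw -11.0 tilt [-0.001 -0.   ] w 0.468 gf 30.6 F [-0.5 -1.  -1.4] t 5.4
```

View pics/w3.png

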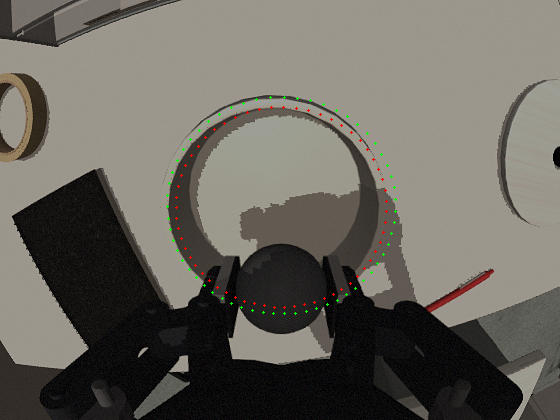

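The ball is over the jar. The rim's outer edge spans about columns 166–388, so it sits a few px left of my overlay and the jar is about 2–3 mm towards tool −y. I'll lower the ball to tool x +32 mm from the jar's centre.

Emit:
step_arm --plan '[{"offset": [1.5, -0.2, 0], "rot": [0, 0, 0], "gripper": 3.5}, {"offset": [3, -0.3, 0.5], "rot": [0, 0, 0], "gripper": 3.5}, {"offset": [3.2, -0.3, 2], "rot": [0, 0, 0], "gripper": 3.5}, {"offset": [3.2, -0.3, 4.5], "rot": [0, 0, 0], "gripper": 3.5}, {"offset": [3.2, -0.3, 7], "rot": [0, 0, 0], "gripper": 3.5}, {"offset": [3.2, -0.3, 9], "rot": [0, 0, 0], "gripper": 3.5}, {"offset": [3.2, -0.3, 10.5], "rot": [0, 0, 0], "gripper": 3.5}, {"offset": [3.2, -0.3, 11.5], "rot": [0, 0, 0], "gripper": 3.5}, {"offset": [3.2, -0.3, 12], "rot": [0, 0, 0], "gripper": 3.5}, {"offset": [3.2, -0.3, 12.4], "rot": [0, 0, 0], "gripper": 3.5}, {"offset": [3.2, -0.3, 12.6], "rot": [0, 0, 0], "gripper": 3.5}, {"offset": [3.2, -0.3, 12.6], "rot": [0, 0, 0], "gripper": 3.5}]'

```text
time_s: 6.65
eef_pos: [554.3, 237.2, 92.2]
ee_rot: [-0.0, 0.995, -0.096, 0.0]
force: [-0.4, -0.1, -0.9]
grip_width: 0.47
grip_force: 30.6
```

Emit:
step_arm --plan '[{"offset": [0, 0, 0.1], "rot": [0, 0, 0], "gripper": 3.5}, {"offset": [0, 0, 0.1], "rot": [0, 0, 0], "gripper": 3.5}, {"offset": [0, 0, 0.2], "rot": [0, 0, 0], "gripper": 3.5}, {"offset": [0, 0, 0.2], "rot": [0, 0, 0], "gripper": 3.5}]'

```text
time_s: 7.05
eef_pos: [554.1, 237.2, 89.9]
ee_rot: [0.0, 0.995, -0.096, -0.0]
force: [-0.4, -0.7, -0.7]
grip_width: 0.471
grip_force: 30.6
```

Emit:
step_arm --plan '[{"offset": [0, 0, 0.1], "rot": [0, 0, 0], "gripper": 3.5}, {"offset": [0, 0, 0.1], "rot": [0, 0, 0], "gripper": 3.5}, {"offset": [0, 0, 0.2], "rot": [0, 0, 0], "gripper": 3.5}, {"offset": [0, 0, 0.2], "rot": [0, 0, 0], "gripper": 3.5}]'

```text
time_s: 7.45
eef_pos: [554.1, 237.2, 87.8]
ee_rot: [0.0, 0.995, -0.096, -0.0]
force: [1.2, -0.2, -0.6]
grip_width: 0.474
grip_force: 30.6
```

Emit:
step_arm --plan '[{"offset": [0, 0, 0.1], "rot": [0, 0, 0], "gripper": 3.5}, {"offset": [0, 0, 0.1], "rot": [0, 0, 0], "gripper": 3.5}, {"offset": [0, 0, 0.1], "rot": [0, 0, 0], "gripper": 3.5}]'

```text
time_s: 7.75
eef_pos: [554.4, 237.2, 87.4]
ee_rot: [-0.0, 0.995, -0.096, 0.0]
force: [-1.5, -0.7, 6.0]
grip_width: 0.476
grip_force: 31.1
```

That's contact: 6 N at TCP z 87.4, as expected. I'll release and rise.

Emit:
step_arm --plan '[{"offset": [0, 0, 0], "rot": [0, 0, 0], "gripper": 4.3}, {"offset": [0, 0, 0], "rot": [0, 0, 0], "gripper": 4.6}, {"offset": [0, 0, 0], "rot": [0, 0, 0], "gripper": 5.2}, {"offset": [0, 0, 0], "rot": [0, 0, 0], "gripper": 5.8}, {"offset": [0, 0, 0], "rot": [0, 0, 0], "gripper": 6.2}, {"offset": [0, 0, 0], "rot": [0, 0, 0], "gripper": 6.2}, {"offset": [0, 0, -1], "rot": [0, 0, 0], "gripper": 6.2}, {"offset": [0, 0, -3], "rot": [0, 0, 0], "gripper": 6.2}, {"offset": [0, 0, -6], "rot": [0, 0, 0], "gripper": 6.2}, {"offset": [-1, 0, -9], "rot": [0, 0, 0], "gripper": 6.2}, {"offset": [-2, 1, -12], "rot": [0, 0, 0], "gripper": 6.2}, {"offset": [-2.5, 2, -13.4], "rot": [0, 0, 0], "gripper": 6.2}]'

```text
time_s: 8.95
eef_pos: [525.7, 222.3, 224.3]
ee_rot: [-0.0, 0.995, -0.095, 0.002]
force: [-0.0, -0.3, 0.4]
grip_width: 0.728
grip_force: 0.0
```

```bash
python3 - <<'E'
from h import *
go(515.2-.4,-357.6+2,200)
c=capture('top'); np.savez('top2',**c); save('top2',cv2.resize(c['color'][170:290,80:220],None,fx=4,fy=4,interpolation=cv2.INTER_CUBIC))
E
```

```text
offset cm [ 9.88 56.95  2.39] pos [525.7 222.3 224.3] yaw -10.9 tilt [0.004 0.001] w 0.728 gf 0.0 F [-0.  -0.3  0.4] t 8.95
```

View pics/top2.png

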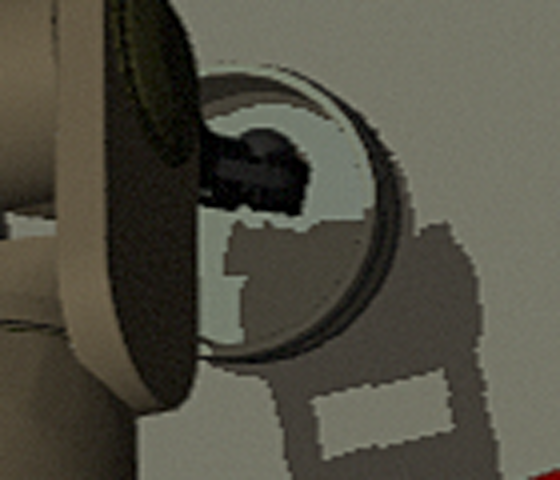

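The first ball can be seen lying in the jar at about (265,140), beside the gripper. Going for the second ball.

Emit:
step_arm --plan '[{"offset": [0.2, 1, 0], "rot": [0, 0, 0], "gripper": 6.8}, {"offset": [0.5, 3, 0], "rot": [0, 0, 0], "gripper": 6.8}, {"offset": [1.1, 6.5, 0], "rot": [0, 0, 0], "gripper": 6.8}, {"offset": [1.9, 11, 0], "rot": [0, 0, 0], "gripper": 6.8}, {"offset": [2.7, 15.5, 0], "rot": [0, 0, 0], "gripper": 6.8}, {"offset": [3.5, 20, 0], "rot": [0, 0, 0], "gripper": 6.8}, {"offset": [4.2, 24.5, 0], "rot": [0, 0, 0], "gripper": 6.8}, {"offset": [5, 29, 0], "rot": [0, 0, 0], "gripper": 6.8}, {"offset": [5.8, 33.5, 0], "rot": [0, 0, 0], "gripper": 6.8}, {"offset": [6.5, 37, 0], "rot": [0, 0, 0], "gripper": 6.8}, {"offset": [6.9, 39.5, 0], "rot": [0, 0, 0], "gripper": 6.8}, {"offset": [7, 40.5, 0], "rot": [0, 0, 0], "gripper": 6.8}]'

```text
time_s: 10.2
eef_pos: [516.9, -191.1, 219.6]
ee_rot: [-0.0, 0.995, -0.097, -0.001]
force: [0.7, 1.0, -0.2]
grip_width: 0.8
grip_force: 0.0
```

Emit:
step_arm --plan '[{"offset": [0.3, 2, 0], "rot": [0, 0, 0], "gripper": 6.8}, {"offset": [0.9, 5.5, 0], "rot": [0, 0, 0], "gripper": 6.8}, {"offset": [1.6, 9.5, 1], "rot": [0, 0, 0], "gripper": 6.8}, {"offset": [2.3, 13, 2], "rot": [0, 0, 0], "gripper": 6.8}, {"offset": [2.8, 15.5, 2.4], "rot": [0, 0, 0], "gripper": 6.8}, {"offset": [2.9, 16.4, 2.4], "rot": [0, 0, 0], "gripper": 6.8}, {"offset": [2.9, 16.4, 2.4], "rot": [0, 0, 0], "gripper": 6.8}, {"offset": [2.9, 16.4, 2.4], "rot": [0, 0, 0], "gripper": 6.8}]'

```text
time_s: 11.0
eef_pos: [514.9, -353.9, 196.9]
ee_rot: [-0.0, 0.995, -0.095, -0.0]
force: [0.9, 0.7, -0.6]
grip_width: 0.802
grip_force: 0.0
```

```bash
python3 - <<'E'
from h import *
go(515.2-.4,-357.6+2,98.5)
Rt,t,s=pose(); c=capture('wrist'); im=c['color']
print('pred',wproj(c,[515.2,-357.6,43],Rt,t))
g=im.max(-1); hsv=cv2.cvtColor(im,cv2.COLOR_RGB2HSV)
m=((g<85)&(hsv[...,1]<70)).astype(np.uint8); m[:150]=0; m[260:]=0; m[:,:230]=0; m[:,330:]=0
m=cv2.morphologyEx(m,cv2.MORPH_OPEN,np.ones((9,9)))
for k in cv2.findContours(m,0,1)[0]:
    if cv2.contourArea(k)>300: print(cv2.minEnclosingCircle(k),cv2.contourArea(k))
# jar / ball state from the top view
c=capture('top'); W=world(c); m=np.zeros((420,560),bool); m[185:265,100:185]=1
m&=(c['color'].max(-1)<75)&(W[...,2]>25)&(W[...,2]<60); P=W[m]; print('in jar',m.sum(),np.median(P,0) if m.sum() else 0)
save('top3',cv2.resize(c['color'][170:290,80:220],None,fx=4,fy=4))
np.savez('top3',**c)
E
```

```text
offset cm [0.02 0.18 9.84] pos [ 514.9 -353.9  196.9] yaw -10.9 tilt [-0.     0.001] w 0.802 gf 0.0 F [ 0.9  0.7 -0.6] t 11.0
pred [[287.63656444 214.33437422]]
((282.6807556152344, 214.42990112304688), 28.66063690185547) 1961.5
in jar 980 [543.85554504 243.28384033  46.53688231]
```

Emit:
step_arm --plan '[{"offset": [0, 0.1, 2], "rot": [0, 0, 0], "gripper": 6.8}, {"offset": [0, 0.15, 5], "rot": [0, 0, 0], "gripper": 6.8}, {"offset": [0, 0.15, 8], "rot": [0, 0, 0], "gripper": 6.8}, {"offset": [0, 0.15, 9.4], "rot": [0, 0, 0], "gripper": 6.8}, {"offset": [0, 0.15, 9.8], "rot": [0, 0, 0], "gripper": 6.8}, {"offset": [0, 0.15, 9.8], "rot": [0, 0, 0], "gripper": 6.8}, {"offset": [0, 0.15, 9.8], "rot": [0, 0, 0], "gripper": 3.5}, {"offset": [0, 0.15, 9.8], "rot": [0, 0, 0], "gripper": 3.5}, {"offset": [0, 0.15, 9.8], "rot": [0, 0, 0], "gripper": 3.5}, {"offset": [0, 0.15, 9.8], "rot": [0, 0, 0], "gripper": 3.5}, {"offset": [0, 0.15, 9.8], "rot": [0, 0, 0], "gripper": 3.5}, {"offset": [0, 0.15, 9.8], "rot": [0, 0, 0], "gripper": 3.5}]' --squeeze 30

```text
time_s: 12.3
eef_pos: [515.0, -356.5, 100.6]
ee_rot: [0.0, 0.995, -0.096, 0.001]
force: [-0.5, 3.7, 6.6]
grip_width: 0.47
grip_force: 29.5
```

```bash
python3 - <<'E'
from h import *
c=dict(np.load('top3.npz')); W=world(c); Z=W[...,2]
go(514,-355,200)
# ball in jar: dark pixels, rays to z=31 silhouette
m=np.zeros((420,560),np.uint8); m[185:265,105:182]=1; m&=(c['color'].max(-1)<70)
m=cv2.morphologyEx(m,cv2.MORPH_OPEN,np.ones((9,9)))
for k in cv2.findContours(m,0,1)[0]:
    print('ball in jar',fit(np.array([onplane(c,u,v,31) for u,v in cv2.convexHull(k)[:,0]])),cv2.minEnclosingCircle(k))
# jar rim by depth
for lo in (60,64):
  r=(Z>lo)&(Z<76); r[:,:90]=0; r[:,195:]=0; r[:175]=0; r[275:]=0; P=W[r]
  x,y=P[:,0],P[:,1]; print('rim mean z',P[:,2].mean(),'box centre',(x.min()+x.max())/2,(y.min()+y.max())/2,np.ptp(x),np.ptp(y),'fit',fit(P))
E
```

```text
offset cm [-0.1  -0.12 -9.94] pos [ 515.  -356.5  100.6] yaw -11.0 tilt [ 0.002 -0.001] w 0.47 gf 29.5 F [-0.5  3.7  6.6] t 12.3
ball in jar (array([510.5, 320.6]), np.float64(19.1)) ((109.0, 229.0), 8.062357902526855)
ball in jar (array([554.4, 236.2]), np.float64(21.3)) ((145.3000030517578, 210.3000030517578), 9.0211820602417)
ball in jar (array([553.6, 314. ]), np.float64(22.4)) ((112.0, 210.5), 11.80052375793457)
rim mean z 67.62814659650708 box centre 524.3032397097389 243.43183303897874 168.07439444212042 169.34802406344414 fit (array([523.1, 242.7]), np.float64(81.0))
rim mean z 68.34674658641943 box centre 524.3032397097389 243.43183303897874 168.07439444212042 169.34802406344414 fit (array([523.3, 243.1]), np.float64(81.1))
```

View pics/top3.png

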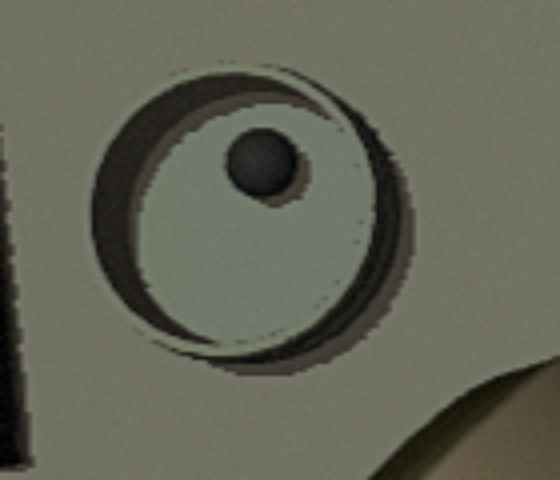

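The first ball rests in the jar at (260,162) in the crop, which is (554,236) in world coordinates, 32 mm from the axis. I'll lift the second and carry it over to tool x −32 mm.

Emit:
step_arm --plan '[{"offset": [0, 0, -0.5], "rot": [0, 0, 0], "gripper": 3.5}, {"offset": [0, 0, -1.5], "rot": [0, 0, 0], "gripper": 3.5}, {"offset": [0, 0, -3], "rot": [0, 0, 0], "gripper": 3.5}, {"offset": [0, 0, -5], "rot": [0, 0, 0], "gripper": 3.5}, {"offset": [0, 0, -8], "rot": [0, 0, 0], "gripper": 3.5}, {"offset": [0, -1, -11], "rot": [0, 0, 0], "gripper": 3.5}, {"offset": [-0.7, -3, -12], "rot": [0, 0, 0], "gripper": 3.5}, {"offset": [-1.4, -6, -12], "rot": [0, 0, 0], "gripper": 3.5}, {"offset": [-2.3, -10, -12], "rot": [0, 0, 0], "gripper": 3.5}, {"offset": [-3.3, -14, -12], "rot": [0, 0, 0], "gripper": 3.5}, {"offset": [-4, -17, -12], "rot": [0, 0, 0], "gripper": 3.5}, {"offset": [-4.4, -19, -12], "rot": [0, 0, 0], "gripper": 3.5}]'

```text
time_s: 13.5
eef_pos: [507.1, -159.7, 220.4]
ee_rot: [0.0, 0.995, -0.095, 0.001]
force: [0.2, 0.4, -0.5]
grip_width: 0.472
grip_force: 30.5
```

Emit:
step_arm --plan '[{"offset": [-0.2, -1, 0], "rot": [0, 0, 0], "gripper": 3.5}, {"offset": [-0.7, -3, 0], "rot": [0, 0, 0], "gripper": 3.5}, {"offset": [-1.4, -6, 0], "rot": [0, 0, 0], "gripper": 3.5}, {"offset": [-2.3, -10, 0], "rot": [0, 0, 0], "gripper": 3.5}, {"offset": [-3.3, -14, 0], "rot": [0, 0, 0], "gripper": 3.5}, {"offset": [-4.2, -18, 0], "rot": [0, 0, 0], "gripper": 3.5}, {"offset": [-5.2, -22, 0], "rot": [0, 0, 0], "gripper": 3.5}, {"offset": [-6.1, -26, 0], "rot": [0, 0, 0], "gripper": 3.5}, {"offset": [-7, -30, 0], "rot": [0, 0, 0], "gripper": 3.5}, {"offset": [-8, -34, 0], "rot": [0, 0, 0], "gripper": 3.5}, {"offset": [-8.7, -37, 0], "rot": [0, 0, 0], "gripper": 3.5}, {"offset": [-9, -38.5, 0], "rot": [0, 0, 0], "gripper": 3.5}]'

```text
time_s: 14.7
eef_pos: [492.3, 235.1, 219.6]
ee_rot: [-0.0, 0.995, -0.095, 0.001]
force: [0.2, -0.3, -1.9]
grip_width: 0.471
grip_force: 30.6
```

Emit:
step_arm --plan '[{"offset": [-0.3, -1, 0], "rot": [0, 0, 0], "gripper": 3.5}, {"offset": [-0.4, -1.6, 0], "rot": [0, 0, 0], "gripper": 3.5}, {"offset": [-0.4, -1.6, 0], "rot": [0, 0, 0], "gripper": 3.5}, {"offset": [-0.4, -1.6, 0], "rot": [0, 0, 0], "gripper": 3.5}]'

```text
time_s: 15.1
eef_pos: [491.7, 249.0, 218.9]
ee_rot: [0.0, 0.995, -0.096, -0.0]
force: [-0.1, 0.1, -1.5]
grip_width: 0.474
grip_force: 30.6
```

```bash
python3 - <<'E'
from h import *
go(492,249.6,88.6)
E
```

```text
offset cm [ 0.02 -0.07 13.03] pos [491.7 249.  218.9] yaw -11.0 tilt [-0. -0.] w 0.474 gf 30.6 F [-0.1  0.1 -1.5] t 15.1
```

Emit:
step_arm --plan '[{"offset": [0, -0.1, 1], "rot": [0, 0, 0], "gripper": 3.5}, {"offset": [0, -0.1, 3.5], "rot": [0, 0, 0], "gripper": 3.5}, {"offset": [0, -0.1, 6.5], "rot": [0, 0, 0], "gripper": 3.5}, {"offset": [0, -0.1, 9], "rot": [0, 0, 0], "gripper": 3.5}, {"offset": [0, -0.1, 10.5], "rot": [0, 0, 0], "gripper": 3.5}, {"offset": [0, -0.1, 11.5], "rot": [0, 0, 0], "gripper": 3.5}, {"offset": [0, -0.1, 12.1], "rot": [0, 0, 0], "gripper": 3.5}, {"offset": [0, -0.1, 12.4], "rot": [0, 0, 0], "gripper": 3.5}, {"offset": [0, -0.1, 12.6], "rot": [0, 0, 0], "gripper": 3.5}, {"offset": [0, -0.1, 12.7], "rot": [0, 0, 0], "gripper": 3.5}, {"offset": [0, -0.1, 12.8], "rot": [0, 0, 0], "gripper": 3.5}, {"offset": [0, -0.1, 12.8], "rot": [0, 0, 0], "gripper": 3.5}]'

```text
time_s: 16.3
eef_pos: [491.7, 250.9, 91.1]
ee_rot: [-0.0, 0.995, -0.096, 0.0]
force: [-0.7, 0.5, -1.1]
grip_width: 0.466
grip_force: 30.6
```

Emit:
step_arm --plan '[{"offset": [0, 0, 0.1], "rot": [0, 0, 0], "gripper": 3.5}, {"offset": [0, 0, 0.1], "rot": [0, 0, 0], "gripper": 3.5}]'

```text
time_s: 16.5
eef_pos: [491.6, 250.8, 89.9]
ee_rot: [-0.0, 0.995, -0.096, -0.0]
force: [0.1, 0.1, -0.5]
grip_width: 0.474
grip_force: 30.6
```

Emit:
step_arm --plan '[{"offset": [0, 0, 0.1], "rot": [0, 0, 0], "gripper": 3.5}, {"offset": [0, 0, 0.1], "rot": [0, 0, 0], "gripper": 3.5}, {"offset": [0, 0, 0.1], "rot": [0, 0, 0], "gripper": 3.5}]'

```text
time_s: 16.8
eef_pos: [491.6, 250.9, 89.0]
ee_rot: [-0.0, 0.995, -0.096, 0.0]
force: [0.1, -0.2, -0.2]
grip_width: 0.469
grip_force: 30.6
```

Emit:
step_arm --plan '[{"offset": [0, 0, 0.1], "rot": [0, 0, 0], "gripper": 3.5}, {"offset": [0, 0, 0.1], "rot": [0, 0, 0], "gripper": 3.5}]'

```text
time_s: 17.0
eef_pos: [491.9, 250.9, 88.7]
ee_rot: [-0.0, 0.995, -0.096, 0.001]
force: [-1.9, -1.8, 7.0]
grip_width: 0.472
grip_force: 31.2
```

The ball touches the floor as expected. Releasing, then moving over to the lid.

Emit:
step_arm --plan '[{"offset": [0, 0, 0], "rot": [0, 0, 0], "gripper": 4.3}, {"offset": [0, 0, 0], "rot": [0, 0, 0], "gripper": 4.6}, {"offset": [0, 0, 0], "rot": [0, 0, 0], "gripper": 5.2}, {"offset": [0, 0, 0], "rot": [0, 0, 0], "gripper": 5.8}, {"offset": [0, 0, 0], "rot": [0, 0, 0], "gripper": 6.2}, {"offset": [0, 0, 0], "rot": [0, 0, 0], "gripper": 6.2}, {"offset": [0, 0, -1], "rot": [0, 0, 0], "gripper": 6.2}, {"offset": [0, 0, -3], "rot": [0, 0, 0], "gripper": 6.2}, {"offset": [0, 0, -6], "rot": [0, 0, 0], "gripper": 6.2}, {"offset": [0, 0, -9], "rot": [0, 0, 0], "gripper": 6.2}, {"offset": [0, 1, -12], "rot": [0, 0, 0], "gripper": 6.2}, {"offset": [0, 3, -13], "rot": [0, 0, 0], "gripper": 6.2}]'

```text
time_s: 18.2
eef_pos: [486.5, 221.9, 221.7]
ee_rot: [-0.001, 0.995, -0.095, 0.003]
force: [0.2, -0.1, -0.2]
grip_width: 0.723
grip_force: 0.0
```

```bash
python3 - <<'E'
from h import *
go(513.8,-75,160)
E
```

```text
offset cm [ 8.26 28.66  6.14] pos [486.5 221.9 221.7] yaw -10.9 tilt [0.006 0.001] w 0.723 gf 0.0 F [ 0.2 -0.1 -0.2] t 18.2
```

Emit:
step_arm --plan '[{"offset": [0.5, 1.5, 0], "rot": [0, 0, 0], "gripper": 6.2}, {"offset": [1.4, 5, 0], "rot": [0, 0, 0], "gripper": 6.2}, {"offset": [2.7, 9.5, 0], "rot": [0, 0, 0], "gripper": 6.2}, {"offset": [4, 14, 0], "rot": [0, 0, 0], "gripper": 6.2}, {"offset": [5.3, 18.5, 1], "rot": [0, 0, 0], "gripper": 6.2}, {"offset": [6.6, 23, 2], "rot": [0, 0, 0], "gripper": 6.2}, {"offset": [7.8, 27, 3], "rot": [0, 0, 0], "gripper": 6.2}, {"offset": [8.2, 28.5, 4], "rot": [0, 0, 0], "gripper": 6.2}, {"offset": [8.2, 28.5, 4], "rot": [0, 0, 0], "gripper": 6.2}, {"offset": [8.2, 28.5, 4], "rot": [0, 0, 0], "gripper": 6.2}]'

```text
time_s: 19.2
eef_pos: [512.1, -73.3, 178.2]
ee_rot: [-0.0, 0.995, -0.096, -0.0]
force: [0.6, -0.2, 0.2]
grip_width: 0.726
grip_force: 0.0
```

```bash
python3 - <<'E'
from h import *
go(513.8,-74.5,98)
Rt,t,s=pose(); c=capture('wrist'); im=c['color']
p=wproj(c,[513.8,-74.9,51],Rt,t)[0]; print('pred knob top',p)
u,v=p.astype(int); g=cv2.GaussianBlur(im.max(-1),(3,3),0); m=np.zeros(g.shape,np.uint8); m[v-40:v+41,u-40:u+41]=g[v-40:v+41,u-40:u+41]<60
print([ (cv2.boundingRect(k),cv2.contourArea(k)) for k in cv2.findContours(m,0,1)[0] if cv2.contourArea(k)>100])
save('w4',im)
c=capture('top'); np.savez('top4',**c); m=np.zeros((420,560),np.uint8); m[185:265,115:182]=1; m&=(c['color'].max(-1)<70)
m=cv2.morphologyEx(m,cv2.MORPH_OPEN,np.ones((9,9)))
for k in cv2.findContours(m,0,1)[0]: print('in jar',fit(np.array([onplane(c,u,v,31) for u,v in cv2.convexHull(k)[:,0]])),cv2.minEnclosingCircle(k))
E
```

```text
offset cm [0.19 0.09 8.02] pos [512.1 -73.3 178.2] yaw -11.0 tilt [-0.  0.] w 0.726 gf 0.0 F [ 0.6 -0.2  0.2] t 19.2
pred knob top [284.77139711 226.41634839]
[((262, 197, 37, 46), 1288.0)]
in jar (array([492.7, 249.5]), np.float64(21.4)) ((138.6999969482422, 236.3000030517578), 9.347831726074219)
in jar (array([554.1, 236.4]), np.float64(21.1)) ((145.3000030517578, 210.3000030517578), 9.0211820602417)
```

View pics/w4.png

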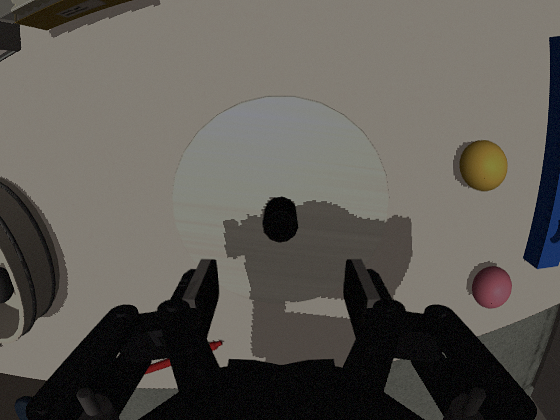

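Both balls now lie on the jar's floor, about 31 mm from the axis. In this view the knob at (280,219) is centred between the pads. Descending to grip it.

Emit:
step_arm --plan '[{"offset": [0.1, 0, 2], "rot": [0, 0, 0], "gripper": 6.2}, {"offset": [0.2, 0, 4.5], "rot": [0, 0, 0], "gripper": 6.2}, {"offset": [0.2, 0, 6.8], "rot": [0, 0, 0], "gripper": 6.2}, {"offset": [0.2, 0, 7.8], "rot": [0, 0, 0], "gripper": 6.2}, {"offset": [0.2, 0, 8.3], "rot": [0, 0, 0], "gripper": 6.2}, {"offset": [0.2, 0, 8.3], "rot": [0, 0, 0], "gripper": 6.2}, {"offset": [0.2, 0, 8.3], "rot": [0, 0, 0], "gripper": 6.2}]'

```text
time_s: 20.0
eef_pos: [514.6, -74.3, 95.9]
ee_rot: [0.0, 0.995, -0.095, 0.001]
force: [-0.7, 0.2, -0.2]
grip_width: 0.73
grip_force: 0.0
```

Emit:
step_arm --plan '[{"offset": [0, 0, 0], "rot": [0, 0, 0], "gripper": 4}, {"offset": [0, 0, 0], "rot": [0, 0, 0], "gripper": 3}, {"offset": [0, 0, 0], "rot": [0, 0, 0], "gripper": 2.6}, {"offset": [0, 0, 0], "rot": [0, 0, 0], "gripper": 1.5}, {"offset": [0, 0, 0], "rot": [0, 0, 0], "gripper": 1.5}, {"offset": [0, 0, 0], "rot": [0, 0, 0], "gripper": 1.5}, {"offset": [0, 0, 0], "rot": [0, 0, 0], "gripper": 1.5}]' --squeeze 60

```text
time_s: 20.7
eef_pos: [514.3, -74.4, 95.5]
ee_rot: [0.0, 0.995, -0.096, 0.0]
force: [-2.0, 1.1, 5.8]
grip_width: 0.26
grip_force: 58.5
```

Gripped. Lifting, and refining the jar's centre from the rim in the two stored views.

Emit:
step_arm --plan '[{"offset": [0, 0, -0.4], "rot": [0, 0, 0], "gripper": 1.5}, {"offset": [0, 0, -1.2], "rot": [0, 0, 0], "gripper": 1.5}, {"offset": [0, 0, -2.8], "rot": [0, 0, 0], "gripper": 1.5}, {"offset": [0, 0, -5], "rot": [0, 0, 0], "gripper": 1.5}, {"offset": [0, 0, -8], "rot": [0, 0, 0], "gripper": 1.5}, {"offset": [0, 0, -11], "rot": [0, 0, 0], "gripper": 1.5}, {"offset": [0, 0, -12.5], "rot": [0, 0, 0], "gripper": 1.5}, {"offset": [0, 0, -12.5], "rot": [0, 0, 0], "gripper": 1.5}]'

```text
time_s: 21.5
eef_pos: [514.6, -74.6, 222.2]
ee_rot: [0.001, 0.995, -0.096, 0.002]
force: [-1.2, 0.3, -2.1]
grip_width: 0.259
grip_force: 58.8
```

```bash
python3 - <<'E'
from h import *
go(523.3,244.3,220)
c=dict(np.load('top4.npz')); W=world(c); Z=W[...,2]
r=((Z>60)&(Z<76)).astype(np.uint8); r[:,:90]=0; r[:,195:]=0; r[:175]=0; r[275:]=0
ks=cv2.findContours(r,cv2.RETR_CCOMP,cv2.CHAIN_APPROX_NONE)[0]; ks=sorted(ks,key=cv2.contourArea)[::-1][:2]
for k in ks:
    h=cv2.convexHull(k)[:,0]; print('top rim contour',fit(np.array([onplane(c,u,v,68) for u,v in h])),len(k))
d=dict(np.load('w3.npz')); Rt,t=d['Rt'],d['t']; 
# wrist depth check of rim
f=f_of(d); v,u=np.mgrid[:420,:560]; a=np.stack([u-d['cx'],v-d['cy']],-1); th=np.hypot(a[...,0],a[...,1])/f
k=np.tan(th)/np.maximum(th*f,1e-9); D=d['depth'].astype(float)
P=np.stack([a[...,0]*k*D,a[...,1]*k*D,D],-1); M=d['mount']; Wp=(P@M[:3,:3].T+M[:3,3])@Rt.T+t
m=(D>0)&(Wp[...,2]>62)&(Wp[...,2]<74)&(np.hypot(Wp[...,0]-523,Wp[...,1]-243)<95)&(v<235); Q=Wp[m]; print('wrist rim n',m.sum(),fit(Q),np.median(Q[:,2]))
Rr,tt,s=pose(); w=capture('wrist'); D=w['depth'].astype(float)
P=np.stack([a[...,0]*k*D,a[...,1]*k*D,D],-1); Wp=(P@M[:3,:3].T+M[:3,3])@Rr.T+tt
fl=17+tt[2]-95.5; m=(D>0)&(abs(Wp[...,2]-fl)<8)&(np.hypot(Wp[...,0]-tt[0],Wp[...,1]-tt[1])<110)
mm=m.astype(np.uint8); m2=max(cv2.findContours(mm,0,1)[0],key=cv2.contourArea); h=cv2.convexHull(m2)[:,0]; h=h[h[:,1]<230]
print('lid flange in hand',fit(wplane(w,h,Rr,tt,fl)),'TCP',tt.round(1))
Q=Wp[m&(v<200)]; A=np.c_[Q[:,:2],np.ones(len(Q))]; print('flange plane slope',np.linalg.lstsq(A,Q[:,2],rcond=None)[0][:2],Q[:,2].mean(),fl)
E
```

```text
offset cm [ -5.22 -31.47   0.17] pos [514.6 -74.6 222.2] yaw -11.0 tilt [ 0.004 -0.002] w 0.259 gf 58.8 F [-1.2  0.3 -2.1] t 21.5
top rim contour (array([523.2, 242.7]), np.float64(85.0)) 209
top rim contour (array([523.1, 242.3]), np.float64(78.5)) 193
wrist rim n 4017 (array([524.4, 246.2]), np.float64(79.9)) 67.77755203658756
lid flange in hand (array([515.5, -73.6]), np.float64(83.8)) TCP [514.6 -74.6 222.2]
flange plane slope [ 0.00147491 -0.00090977] 143.94480216531358 143.6878060564454
```

The top view's rim fits (radii 85.0 and 78.5 mm) give the jar centre as about (523.3, 244) in the robot frame. The lid hangs level. Carrying it over.

Emit:
step_arm --plan '[{"offset": [-0.2, -1, 0], "rot": [0, 0, 0], "gripper": 1.5}, {"offset": [-0.5, -3, 0], "rot": [0, 0, 0], "gripper": 1.5}, {"offset": [-1, -6, 0], "rot": [0, 0, 0], "gripper": 1.5}, {"offset": [-1.6, -9.5, 0], "rot": [0, 0, 0], "gripper": 1.5}, {"offset": [-2.2, -13, 0], "rot": [0, 0, 0], "gripper": 1.5}, {"offset": [-2.8, -17, 0], "rot": [0, 0, 0], "gripper": 1.5}, {"offset": [-3.5, -21, 0], "rot": [0, 0, 0], "gripper": 1.5}, {"offset": [-4.1, -25, 0], "rot": [0, 0, 0], "gripper": 1.5}, {"offset": [-4.7, -28.5, 0], "rot": [0, 0, 0], "gripper": 1.5}, {"offset": [-5.1, -30.7, 0], "rot": [0, 0, 0], "gripper": 1.5}, {"offset": [-5.2, -31.5, 0], "rot": [0, 0, 0], "gripper": 1.5}, {"offset": [-5.2, -31.5, 0], "rot": [0, 0, 0], "gripper": 1.5}]'

```text
time_s: 22.75
eef_pos: [522.4, 245.6, 218.8]
ee_rot: [0.0, 0.995, -0.095, -0.001]
force: [0.5, -1.0, -2.5]
grip_width: 0.264
grip_force: 59.0
```

Emit:
step_arm --plan '[{"offset": [0, 0, 0.6], "rot": [0, 0, 0], "gripper": 1.5}, {"offset": [0, 0, 1.6], "rot": [0, 0, 0], "gripper": 1.5}, {"offset": [0, 0, 2.5], "rot": [0, 0, 0], "gripper": 1.5}, {"offset": [0, 0, 3.2], "rot": [0, 0, 0], "gripper": 1.5}, {"offset": [0, 0, 3.5], "rot": [0, 0, 0], "gripper": 1.5}, {"offset": [0, 0, 3.5], "rot": [0, 0, 0], "gripper": 1.5}, {"offset": [0, 0, 3.5], "rot": [0, 0, 0], "gripper": 1.5}]'

```text
time_s: 23.45
eef_pos: [523.2, 244.7, 185.1]
ee_rot: [-0.0, 0.995, -0.096, 0.0]
force: [-0.1, 0.6, -0.9]
grip_width: 0.265
grip_force: 59.0
```

```bash
python3 - <<'E'
from h import *
go(523.3,244.3,157)
E
```

```text
offset cm [0.02 0.04 2.81] pos [523.2 244.7 185.1] yaw -11.0 tilt [0.001 0.   ] w 0.265 gf 59.0 F [-0.1  0.6 -0.9] t 23.45
```

Emit:
step_arm --plan '[{"offset": [0, 0, 0.4], "rot": [0, 0, 0], "gripper": 1.5}, {"offset": [0, 0, 0.9], "rot": [0, 0, 0], "gripper": 1.5}, {"offset": [0, 0, 1.3], "rot": [0, 0, 0], "gripper": 1.5}, {"offset": [0, 0, 1.6], "rot": [0, 0, 0], "gripper": 1.5}, {"offset": [0, 0, 1.9], "rot": [0, 0, 0], "gripper": 1.5}, {"offset": [0, 0, 2.1], "rot": [0, 0, 0], "gripper": 1.5}, {"offset": [0, 0, 2.2], "rot": [0, 0, 0], "gripper": 1.5}, {"offset": [0, 0, 2.3], "rot": [0, 0, 0], "gripper": 1.5}, {"offset": [0, 0, 2.3], "rot": [0, 0, 0], "gripper": 1.5}, {"offset": [0, 0, 2.3], "rot": [0, 0, 0], "gripper": 1.5}]'

```text
time_s: 24.45
eef_pos: [523.0, 244.8, 162.0]
ee_rot: [-0.0, 0.995, -0.096, 0.0]
force: [-0.5, -0.3, -2.0]
grip_width: 0.262
grip_force: 59.0
```

The plug has entered the bore without contact. Lowering the last few mm slowly.

Emit:
step_arm --plan '[{"offset": [0, 0, 0.1], "rot": [0, 0, 0], "gripper": 1.5}, {"offset": [0, 0, 0.2], "rot": [0, 0, 0], "gripper": 1.5}, {"offset": [0, 0, 0.3], "rot": [0, 0, 0], "gripper": 1.5}, {"offset": [0, 0, 0.4], "rot": [0, 0, 0], "gripper": 1.5}, {"offset": [0, 0, 0.4], "rot": [0, 0, 0], "gripper": 1.5}]'

```text
time_s: 24.95
eef_pos: [522.9, 244.7, 157.7]
ee_rot: [0.0, 0.995, -0.096, -0.0]
force: [0.4, -0.1, -1.4]
grip_width: 0.262
grip_force: 59.0
```

Emit:
step_arm --plan '[{"offset": [0, 0, 0.1], "rot": [0, 0, 0], "gripper": 1.5}, {"offset": [0, 0, 0.1], "rot": [0, 0, 0], "gripper": 1.5}]'

```text
time_s: 25.15
eef_pos: [523.0, 244.7, 156.8]
ee_rot: [0.0, 0.995, -0.096, -0.0]
force: [-0.2, 0.5, -1.3]
grip_width: 0.26
grip_force: 59.0
```

Emit:
step_arm --plan '[{"offset": [0, 0, 0.1], "rot": [0, 0, 0], "gripper": 1.5}, {"offset": [0, 0, 0.1], "rot": [0, 0, 0], "gripper": 1.5}]'

```text
time_s: 25.35
eef_pos: [523.1, 244.8, 156.5]
ee_rot: [-0.0, 0.995, -0.096, 0.0]
force: [-2.4, -1.1, 5.3]
grip_width: 0.26
grip_force: 59.7
```

Seated: contact at TCP z 156.5, exactly the expected height. Releasing.

Emit:
step_arm --plan '[{"offset": [0, 0, 0], "rot": [0, 0, 0], "gripper": 2.5}, {"offset": [0, 0, 0], "rot": [0, 0, 0], "gripper": 3}, {"offset": [0, 0, 0], "rot": [0, 0, 0], "gripper": 4}, {"offset": [0, 0, 0], "rot": [0, 0, 0], "gripper": 5}, {"offset": [0, 0, 0], "rot": [0, 0, 0], "gripper": 5}, {"offset": [0, 0, -1], "rot": [0, 0, 0], "gripper": 5}, {"offset": [0, 0, -3], "rot": [0, 0, 0], "gripper": 5}, {"offset": [0, 0, -6], "rot": [0, 0, 0], "gripper": 5}, {"offset": [0, 1.5, -9], "rot": [0, 0, 0], "gripper": 5}, {"offset": [0, 5, -10], "rot": [0, 0, 0], "gripper": 5}, {"offset": [0, 9.5, -10], "rot": [0, 0, 0], "gripper": 5}, {"offset": [0, 14, -10], "rot": [0, 0, 0], "gripper": 5}]'

```text
time_s: 26.55
eef_pos: [495.9, 106.1, 257.0]
ee_rot: [-0.0, 0.995, -0.095, 0.001]
force: [-0.5, -0.9, -0.2]
grip_width: 0.578
grip_force: 0.0
```

Emit:
step_arm --plan '[{"offset": [0, 4, 0], "rot": [0, 0, 0], "gripper": 5}, {"offset": [0, 8, 0], "rot": [0, 0, 0], "gripper": 5}, {"offset": [0, 11, 0], "rot": [0, 0, 0], "gripper": 5}, {"offset": [0, 12, 0], "rot": [0, 0, 0], "gripper": 5}, {"offset": [0, 12, 0], "rot": [0, 0, 0], "gripper": 5}, {"offset": [0, 12, 0], "rot": [0, 0, 0], "gripper": 5}]'

```text
time_s: 27.15
eef_pos: [473.7, -9.7, 256.2]
ee_rot: [-0.0, 0.995, -0.095, 0.0]
force: [0.4, -0.1, 0.6]
grip_width: 0.588
grip_force: 0.0
```

```bash
python3 - <<'E'
from h import *
go(0,0,0); c=capture('top'); W=world(c); Z=W[...,2]
r=((Z>70)&(Z<90)).astype(np.uint8); r[:,:90]=0; r[:,200:]=0; r[:170]=0; r[275:]=0
k=max(cv2.findContours(r,0,1)[0],key=cv2.contourArea); print('flange',fit(np.array([onplane(c,u,v,78) for u,v in cv2.convexHull(k)[:,0]])))
Q=W[r>0]; print('slope,z',np.linalg.lstsq(np.c_[Q[:,:2],np.ones(len(Q))],Q[:,2],rcond=None)[0][:2],np.median(Q[:,2]))
save('end',c['color'])
E
```

```text
offset cm [-46.7    8.06  25.6 ] pos [473.7  -9.7 256.2] yaw -11.0 tilt [0. 0.] w 0.588 gf 0.0 F [ 0.4 -0.1  0.6] t 27.15
flange (array([522.9, 242.5]), np.float64(84.8))
slope,z [0.0016398  0.00104823] 78.82515406629895
```

View pics/end.png

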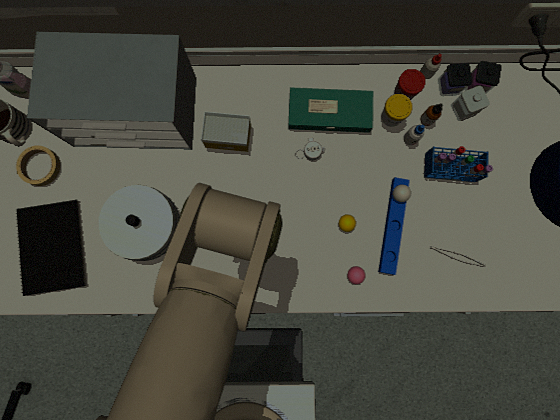

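The lid sits on the jar at (136,222), within 1 mm of the rim's centre, level and at the right height. The white ball is still in its seat at (401,193), and the pen and counter haven't been touched. Handing in.

```bash
python3 -c "
from rig import *
print(finish_job())"
```

```text
the job is handed in; nothing more can be done
None
```

The job is handed in at about 27 s of the 72 s allowed: both dark grey balls were lowered to the jar's floor, and the lid sits level on the rim, centred to within about 1 mm by the top camera. The hand-in returned no verdict.

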